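# Nudge the carving panel home against fence and red stop

### The job

Get the panel ready for carving: push it along the bench until its far long edge lies flush against the dark wooden fence and its end is up against the red stop (not the plain wooden one). Only push it with the fingers, keeping it flat on the bench and never lifting or tipping it; leave the chisels and the wax tin undisturbed, and finish with the hand clear.

Things in the scene. Friction and masses are not known exactly. Their poses are not given: they have to be found in the camera images.
- panel: loose pale wooden panel with carved spirals on top, a flat block 90 mm (its x) by 150 mm (its y) by 32 mm high, about 0.3 kg; origin at the centre of its underside. It starts 15 to 60 mm short of the fence (towards the robot), turned by up to about 23 degrees from the fence's direction, between the lines of the two stops. Smooth wood: it slides on the bench (friction about 0.4).
- fence: dark wooden batten screwed to the bench, 40 mm (x) by 410 mm (y) by 22 mm high; origin at the centre of its underside. Its long face towards the robot, at x = -20 mm in its own frame, is the one the panel goes against. It is turned by up to about 15 degrees from start to start.
- red_stop: red painted wooden block screwed to the bench at one end of the fence (left or right, varies), 70 mm (x, square to the fence) by 25 mm (y) by 22 mm high, same yaw as the fence; origin under its centre, 55 mm to the robot's side of the fence's centre line and 192.5 mm from the fence's middle. The panel's end goes against its inner face, 180 mm from the fence's middle.
- plain_stop: plain brown wooden block of the same size, screwed down at the other end of the fence. Not the one to use.
- wide_chisel: carving chisel with a 34 mm blade and mid-brown handle; lies flat along its own x axis, steel blade towards +x, about 224 mm long (x from -112 to +112), handle 26 mm thick; origin on the underside near the middle. Not part of the work: leave it alone.
- narrow_chisel: carving chisel with a 14 mm blade and dark handle; lies flat along its own x axis, steel blade towards +x, about 224 mm long (x from -112 to +112), handle 26 mm thick; origin on the underside near the middle. Not part of the work: leave it alone.
- wax_tin: round brass-coloured tin, 60 mm across, 50 mm high, standing beyond the fence; origin at the centre of its underside. Leave it alone.
There are look-alikes about, which are no part of the job. What is meant by the panel is not turquoise, and is the larger of those in its own colour.

How it is judged (in metres and radians):
At the end, for the whole second after the job is handed in: The panel lies flat and still on the bench, its long edge within 3 mm of the fence and parallel to it within 2 degrees, its end within 3 mm of the red stop, on the inner side of that stop (x of panel in the frame of fence between -0.068 and -0.062 m and y of panel in the frame of fence between -0.12 and 0.12 m and y of panel in the frame of red_stop between -0.0905 and 0.0905 m and angle between the y axis of panel and the y axis of fence, either way round below 0.035 rad and height (world z) of panel below 0.003 m and angle between panel's own z axis and vertical below 0.03 rad and linear speed of panel below 0.01 m/s); the robot touches nothing.
It fails at once if the panel is lifted off the bench (more than 10 mm) or tipped (more than 8 degrees) (height (world z) of panel above 0.01 m or angle between panel's own z axis and vertical above 0.14 rad).
It fails at once if the wide chisel is moved by more than 15 mm (distance of wide_chisel from where it was at the start of the episode above 0.015 m).
It fails at once if the narrow chisel is moved by more than 15 mm (distance of narrow_chisel from where it was at the start of the episode above 0.015 m).
It fails at once if the wax tin is moved by more than 15 mm (distance of wax_tin from where it was at the start of the episode above 0.015 m).
It also fails if it takes over 67 s, if anything falls off the work surface, if the arm or the gripper's body presses on something with over 40 N, if the wrist force passes 120 N, or if a joint passes its speed limit or range.

### The arm

A 6-joint arm with a two-finger parallel gripper is mounted at the origin on the work surface. World frame = base frame: x ahead of the robot, y to its left, z up, the work surface at z = 0. Lengths are in mm, angles in rad, forces in N, time in s.
With the tool pointing down it reaches from about 425 to 950 mm from the base axis. Payload 3.5 kg.
Tool frame: the origin (TCP) lies on the centre line of the jaws, within the pads' length; the fingertips stand 22 mm ahead of it and the grasp point (between the pads) lies 3 mm ahead of it (ctrl.tip_reach is the distance from the TCP to the fingertips, in mm); z points along the fingers, y is the line along which they close (so a half turn about z gives the same grasp; the last joint's range is limited). The gripper opens to 85 mm and grips with 20 to 120 N. Pads are 22 mm wide; open, the fingers measure 114 mm over their backs; the gripper's body (76 mm by 85 mm) begins 54 mm behind the grasp point. The pads swing forward as they close: fully open they stand 13 mm farther back than shut.
Start: joints at [-1.352, 0.286, 1.577, -0, 1.279, -0.15], TCP at [243.357, -629.59, 253.325] pointing down, gripper open.
Joint ranges: [-2.77, 2.77], [-0.9, 2.22], [0.21, 2.48], [-1.53, 4.67], [0.24, 2.81], [-2.84, 2.84]. Speed limits (rad/s): [2.79, 2.79, 3.14, 3.14, 3.14, 3.14].

### API

Orientations are given as [roll, pitch, yaw] about the fixed x, y, z axes, in that order (R = Rz(yaw) Ry(pitch) Rx(roll)).
In Python, from workcell import ctrl gives the robot as it stands.
- The arm moves only by the tool step_arm, never from a script. Its argument "moves" is one flat list of numbers, 6 for each row, row after row: the shift along the tool's x, y, z in cm, then the turn, a rotation vector about the tool's x, y, z in rad. A call has 1 to 8 rows; each row is the pose to reach, as a shift and turn from the pose commanded when the call began, along the tool's axes at that moment; what a row does not reach only later rows make up. A row lasts 1/10 s, in which the tool goes at most 50 mm and 8.59 degrees, less where a joint would pass 70% of its speed; a pose out of reach is approached as far as the arm can. A call with a gripper value outside its range is refused whole. "grip" is the closure, from 0 (fully open) to 1 (shut), set as the call begins (left out, the last holds). The fingers move at their own pace and stop on an object; "squeeze" is the grip in N (left out, the last holds). Time passes only in rows, so rows that repeat a pose let the fingers close. It gives the time, the measured TCP pose, the force, the opening and the grip force at its end, in the units of the state.
- ctrl.state(): the state, without advancing time (a new reading comes with each control period).
- ctrl.grab_frame(name): name is "scene" or "top" or "wrist"; returns the picture (480x640x3 uint8, blue, green, red); there is no depth.
- ctrl.get_calibration(name): a dict with "K" (3x3 intrinsics, pixels), "R" (3x3) and "t" (3): a world point X has camera coordinates R X + t. Camera axes: x right, y down, z forward; pixel columns grow to the right and rows downward; lengths in mm; the calibration is good to about 2 mm. A picture is of the moment at which its call begins: read the wrist's pose just before it. get_calibration takes no time and is no camera call; for the wrist camera it gives the pose at the moment of the call.
- ctrl.hand_in(): hands the job in; it is judged then, once.
Trained networks look in the newest picture that a camera, given by its name, has taken for a name from the list of things; names that differ only in an ending like _2 or _b are one class to them, and where a whole thing is asked for, a point or a joint stands for the part that bears it (a point fixed in the world has none). Each returns a list of dicts, best first, with "p" (0 to 1); they miss things now and then, are a little off and sometimes report something else, mostly with a low value. They report only what shows in the picture. A call takes as long as a camera call. They do not tell look-alikes from the thing itself.
- ctrl.silhouettes(label, camera): "region" (480x640 bool, what is visible of it) and "location" ([column, row] in pixels, amid what is visible of it).
- ctrl.landmark_of(label, camera): "location" ([column, row] in pixels: a listed point, or the origin of a listed thing).
The state is a dict: "clock": time; "q": joint angles; "dq": joint speeds; "tau": joint torques, N m; "tool_pos": TCP position; "tool_rot": TCP orientation; "ft_force": force on the tool from outside, world axes, zero at the start; "wrist_torque": the same for the moment, N m; "opening": opening from 0.0 (shut) to 1.0 (fully open); "grip_force": force on a finger pad.
Only numpy, scipy, OpenCV 4.12 (cv2) and the standard library are available. Lean on these libraries where they do the work, as an engineer would, in place of code of your own. Each camera call takes 0.05 s, during which the arm holds its last target. There are 200 camera calls.

## Working session

There is one attempt and no reset: what is moved stays moved. The work goes in short steps, Python scripts to look and compute and a tool call to move; the robot and the scene stay as the last step left them, time stands still between calls to the robot, and variables do not carry over. Pictures are saved under pics/ and viewed, at most 10 in all, crops included, and the job is handed in when it is done.

Besides the shell and the picture viewer there is one more tool, called after "Request:" by a JSON object that holds its "name" and its "arguments", one argument or row to a line. step_arm: Moves the arm, as the interface text tells. Its arguments: {"type":"object","properties":{"moves":{"type":"array"},"grip":{"type":"number"},"squeeze":{"type":"number"}},"required":["moves"]}

```bash
mkdir -p pics; python3 - <<'E'
from workcell import ctrl
import cv2
for c in ("top","scene"):
    f=ctrl.grab_frame(c); cv2.imwrite(f"pics/{c}0.png",f)
    for l in ("panel","fence","red_stop","plain_stop","wide_chisel","narrow_chisel","wax_tin"):
        print(c,l,[(round(d["p"],2),[round(float(v)) for v in d["location"]],int(d["region"].sum())) for d in ctrl.silhouettes(l,c)][:4])
print(ctrl.state()); print(ctrl.get_calibration("top"))
E
```

```text
top panel [(0.69, [346, 327], 2729), (0.62, [288, 238], 4637), (0.58, [206, 337], 5292)]
top fence [(0.73, [312, 180], 5635)]
top red_stop [(0.64, [201, 187], 670)]
top plain_stop [(0.92, [414, 233], 635), (0.74, [457, 273], 1492)]
top wide_chisel [(0.58, [154, 191], 1731)]
top narrow_chisel []
top wax_tin [(0.56, [306, 144], 1025), (0.45, [457, 273], 1408)]
scene panel [(0.98, [254, 203], 2340), (0.74, [349, 146], 2928), (0.73, [352, 223], 4421)]
scene fence [(0.9, [364, 276], 6713)]
scene red_stop [(0.95, [451, 205], 644)]
scene plain_stop [(0.86, [250, 292], 701)]
scene wide_chisel []
scene narrow_chisel [(0.81, [184, 302], 1618)]
scene wax_tin [(0.69, [420, 284], 1837)]
{'clock': 0.8, 'q': array([-1.35201254e+00,  2.86243351e-01,  1.57664879e+00, -2.85218270e-05,
        1.27858152e+00, -1.49984034e-01]), 'dq': array([-0.00125671, -0.00084929,  0.00015328,  0.00064418, -0.00100815,
        0.00030618]), 'tau': array([-1.48726176e-04, -4.05917859e+01, -2.92923850e+01, -3.71443923e-05,
        4.60755891e-04, -1.82396583e-06]), 'tool_pos': array([ 243.34868847, -629.61835746,  253.39044864]), 'tool_rot': array([3.14147908e+00, 4.47870241e-05, 3.68776038e-01]), 'ft_force': array([-0.97527995, -0.25803911, -0.02691663]), 'wrist_torque': array([-0.01140865, -0.04217471, -0.06834742]), 'grip_force': 0.0, 'opening': 1.0013024141950546}
{'K': array([[481.05521922,   0.        , 320.26126611],
       [  0.        , 481.05521922, 226.47657045],
       [  0.        ,   0.        ,   1.        ]]), 'R': array([[ 0.05422683, -0.99851319,  0.00555451],
       [-0.97636203, -0.05418781, -0.20923879],
       [ 0.20922867,  0.00592314, -0.9778488 ]]), 't': array([-19.20515335, 585.10221851, 738.86545417])}
```

View pics/top0.png

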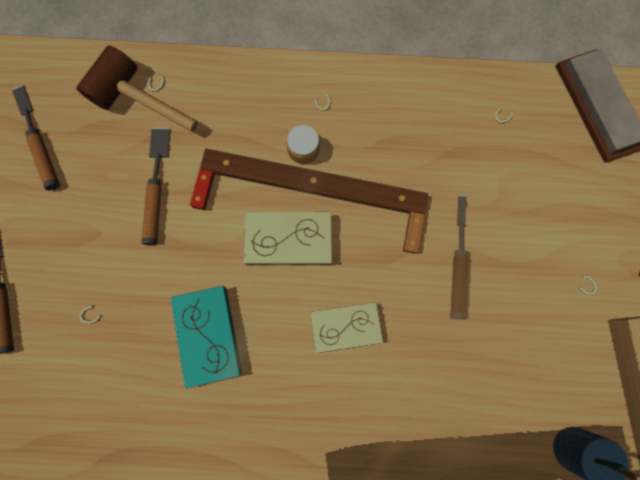

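View pics/scene0.png

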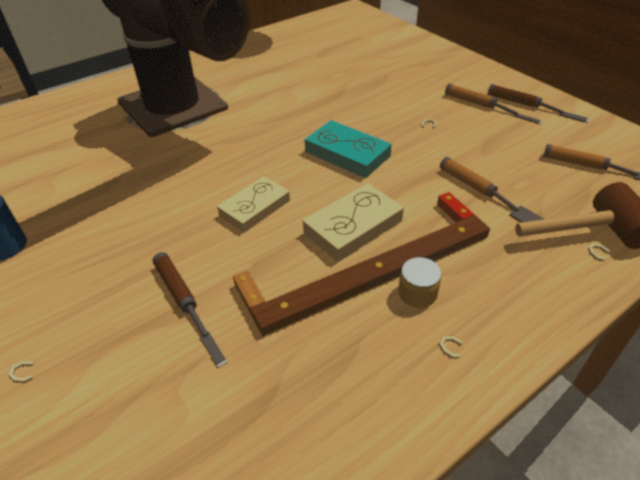

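```bash
cat >h.py <<'E'
from workcell import ctrl
import numpy as np, cv2
from scipy.optimize import minimize
def bp(px,z,c):
    px=np.atleast_2d(np.asarray(px,float)); R,t,K=c["R"],c["t"],c["K"]
    d=np.c_[px,np.ones(len(px))]@np.linalg.inv(K).T@R; o=-R.T@t
    return (o+d*((z-o[2])/d[:,2])[:,None])[:,:2]
def proj(P,c):
    q=np.asarray(P)@c["R"].T+c["t"]; q=q@c["K"].T; return q[:,:2]/q[:,2:]
def rect(m,z,c):
    n,l,s,_=cv2.connectedComponentsWithStats(m.astype(np.uint8)); i=1+s[1:,4].argmax()
    ys,xs=np.nonzero(l==i); w=bp(np.c_[xs,ys],z,c).astype(np.float32)
    (cx,cy),(a,b),an=cv2.minAreaRect(w); an+=90 if a>b else 0   # long-axis direction measured from y
    an=(an+90)%180-90
    return [round(v,1) for v in (cx,cy,min(a,b),max(a,b))]+[round(an,2)]
E
python3 - <<'E'
from h import *
c=ctrl.get_calibration("top"); im=cv2.imread("pics/top0.png"); hsv=cv2.cvtColor(im,cv2.COLOR_BGR2HSV)
for p in [(288,225),(288,267),(260,172),(300,230)]: print(p,hsv[p[1],p[0]])
print(hsv[195:275:3,280].tolist())
ctrl.grab_frame("top")
pan=[d for d in ctrl.silhouettes("panel","top") if abs(d["location"][0]-288)<15][0]["region"]
fe=ctrl.silhouettes("fence","top")[0]["region"]; rs=ctrl.silhouettes("red_stop","top")[0]["region"]
print("panel",rect(pan,32,c)); print("fence",rect(fe,22,c)); print("red",rect(rs,22,c))
# hand-picked
print("panel corners",bp([(245,213),(330.5,212),(331.5,264),(244,264)],32,c).round(1).tolist())
print("fence near line",bp([(212,175),(424,212)],22,c).round(1).tolist())
print("red inner",bp([(214,175),(206,208)],22,c).round(1).tolist())
for l in ("wide_chisel","narrow_chisel","wax_tin","plain_stop"): print(l)
print(bp([(455,317),(462,197),(150,243),(160,130),(303,143),(404,250)],20,c).round().tolist(), ctrl.tip_reach)
cv2.imwrite("pics/crop.png",cv2.resize(im[140:280,180:440],None,fx=3,fy=3,interpolation=cv2.INTER_CUBIC))
E
```

```text
(288, 225) [ 30  71 151]
(288, 267) [ 19 113 151]
(260, 172) [ 11 158  79]
(300, 230) [ 26  86 119]
[[18, 125, 149], [17, 125, 151], [17, 130, 147], [17, 128, 146], [18, 121, 152], [21, 111, 151], [30, 68, 151], [31, 72, 153], [31, 70, 154], [32, 73, 154], [31, 70, 152], [31, 70, 154], [32, 72, 155], [31, 70, 154], [31, 73, 153], [31, 73, 146], [29, 81, 129], [31, 72, 152], [31, 73, 153], [31, 70, 154], [31, 70, 152], [31, 72, 153], [30, 73, 150], [21, 108, 102], [19, 118, 149], [19, 113, 151], [20, 112, 150]]
panel [568.0, 67.9, 92.7, 149.6, 3.19]
fence [675.5, 31.2, 45.7, 408.3, -8.73]
red [650.4, 226.9, 31.9, 73.5, 82.21]
panel corners [[608.3, 144.9], [618.4, -3.3], [527.6, -9.5], [519.4, 138.9]]
fence near line [[677.1, 211.6], [630.0, -168.1]]
red inner [[677.3, 208.0], [615.9, 215.9]]
wide_chisel
narrow_chisel
wax_tin
plain_stop
[[451.0, -222.0], [662.0, -236.0], [549.0, 307.0], [758.0, 316.0], [748.0, 53.0], [561.0, -134.0]] 22.0
```

View pics/crop.png

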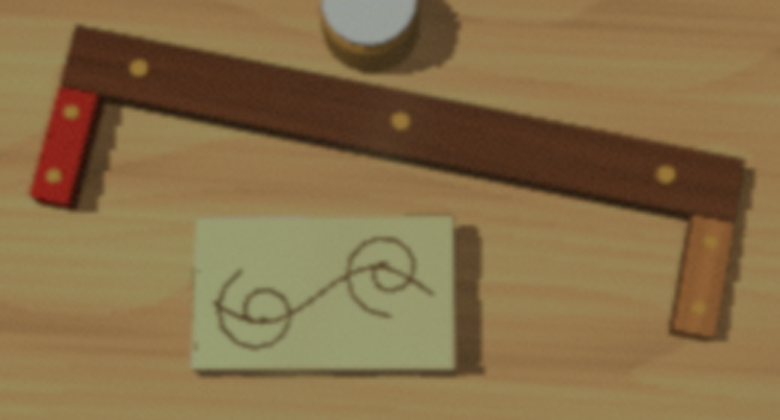

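```bash
cat >>h.py <<'E'
def tgt(x,y,z,yaw,s=None):
    """shift (cm) & turn in current tool axes to reach pointing-down pose"""
    from scipy.spatial.transform import Rotation as Ro
    s=s or ctrl.state(); R=Ro.from_euler("xyz",s["tool_rot"]); T=Ro.from_euler("xyz",[np.pi,0,yaw])
    return (R.inv().apply(np.array([x,y,z])-s["tool_pos"])/10).round(2),(R.inv()*T).as_rotvec().round(3)
E
python3 - <<'E'
from h import *
c=ctrl.get_calibration("top")
s=bp([(180+139/3,140+68/3),(180+401/3,140+121/3),(180+666/3,140+174/3)],22,c); d=s[0]-s[2]
print(s.round(1),np.degrees(np.arctan2(d[0],d[1])))
a=np.arctan2(d[0],d[1]); v=np.array([np.sin(a),np.cos(a)]); n=np.array([v[1],-v[0]])
F=s[1]; pc=np.array([568.4,67.8]); print("panel in fence",(pc-F)@n,(pc-F)@v)
for p in [(180+105/3,140+97/3),(180+690/3,140+216/3),(206,208),(404,250)]: q=bp(p,22,c)[0]; print((q-F)@n,(q-F)@v)
print(bp([(311,312),(377,304),(238,290)],32,c))
print(tgt(485,60,120,-a))
E
```

```text
[[ 701.7  188.2]
 [ 677.3   29.5]
 [ 653.4 -128.8]] 8.64912860843928
panel in fence -113.45779930241076 21.513014294248684
-21.668568227018955 175.97513857140225
-22.131581210396053 -178.22822875499776
-88.76755216507749 175.10894489872672
-91.1777739381829 -179.2600943170245
[[445.43544284  20.57653409]
 [464.59393584 -88.82494977]
 [475.09951156 145.09316277]]
(array([ 47.39, -55.61,  13.34]), array([-0.  , -0.  ,  0.52]))
```

Request:
{"name": "step_arm", "arguments": {
  "moves": [37.7, -20.8, 0, 0, 0, 0.52, 37.7, -20.8, 0, 0, 0, 0.52, 37.7, -20.8, 0, 0, 0, 0.52, 37.7, -20.8, 0, 0, 0, 0.52, 37.7, -20.8, 0, 0, 0, 0.52, 37.7, -20.8, 0, 0, 0, 0.52, 37.7, -20.8, 0, 0, 0, 0.52, 37.7, -20.8, 0, 0, 0, 0.52],
  "grip": 0
}}

```text
clock: 1.8
tool_pos: [501.2, -321.7, 253.7]
tool_rot: [3.141, -0.001, -0.151]
ft_force: [-1.3, -0.8, 0.3]
opening: 0.996
grip_force: 0.0
```

```bash
python3 -c "
from h import *
print(tgt(485,62,100,-.151)); print(ctrl.state()['q'])"
```

```text
(array([ -7.4 , -37.69,  15.35]), array([ 0.   , -0.001, -0.   ]))
[-7.40825393e-01  1.12557197e-01  1.77799668e+00  3.27295397e-05
  1.25024030e+00  9.81308848e-01]
```

Request:
{"name": "step_arm", "arguments": {
  "moves": [-7.4, -37.7, 15.3, 0, 0, 0, -7.4, -37.7, 15.3, 0, 0, 0, -7.4, -37.7, 15.3, 0, 0, 0, -7.4, -37.7, 15.3, 0, 0, 0, -7.4, -37.7, 15.3, 0, 0, 0, -7.4, -37.7, 15.3, 0, 0, 0, -7.4, -37.7, 15.3, 0, 0, 0, -7.4, -37.7, 15.3, 0, 0, 0]
}}

```text
clock: 2.6
tool_pos: [484.2, 49.7, 105.2]
tool_rot: [-3.141, -0.001, -0.151]
ft_force: [0.5, 1.1, -0.7]
opening: 1.0
grip_force: 0.0
```

```bash
python3 -c "
from h import *
print(tgt(485,62,26,-.151)); print(ctrl.state()['q'])
cv2.imwrite('pics/w1.png',ctrl.grab_frame('wrist'))"
```

```text
(array([-0.12, -1.23,  7.92]), array([-0.   , -0.001, -0.   ]))
[-1.06643027e-01  5.08059803e-02  2.14185335e+00  5.70214115e-05
  9.47469404e-01  1.61561646e+00]
```

View pics/w1.png

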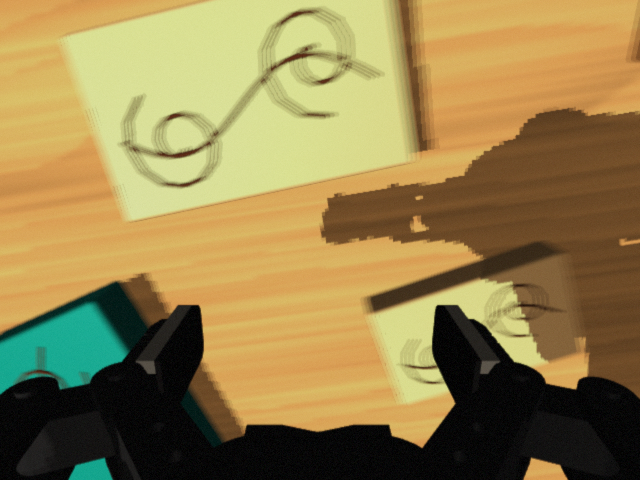

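```bash
python3 - <<'E'
from h import *
c=ctrl.get_calibration("wrist"); s=ctrl.state(); print(s["tool_pos"])
a=.151; v=np.array([np.sin(a),np.cos(a)]); n=np.array([v[1],-v[0]])
im=ctrl.grab_frame("wrist").copy()
for C in [(485,62)]:
  for sg in (1,-1):
    P=[np.r_[np.array(C)+sg*k*v+m*n,30] for k,m in((42,-11),(57,-11),(57,11),(42,11))]
    cv2.polylines(im,[proj(P,c).astype(np.int32)],True,(0,0,255),2)
print(bp([(370,300),(545,245),(122,283),(0,333),(132,220),(412,161),(62,35)],32,c).round(1).tolist())
cv2.imwrite("pics/w2.png",im)
E
```

```text
[480.68153301  55.2927277  101.59881699]
[[457.6, 30.3], [475.3, -60.9], [486.4, 158.3], [467.4, 233.5], [518.8, 143.3], [527.3, 2.6], [604.3, 149.8]]
```

View pics/w2.png

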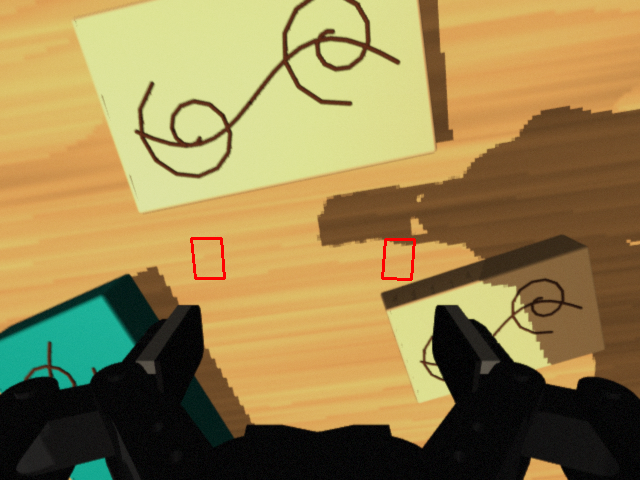

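Request:
{"name": "step_arm", "arguments": {
  "moves": [0.3, 0, 0, 0, 0, 0, 0.3, 0, 0, 0, 0, 0, 0.3, 0, 3, 0, 0, 0, 0.3, 0, 5, 0, 0, 0, 0.3, 0, 5, 0, 0, 0, 0.3, 0, 5, 0, 0, 0]
}}

```text
clock: 3.3
tool_pos: [488.1, 46.2, 56.1]
tool_rot: [3.142, -0.001, -0.153]
ft_force: [0.1, 0.8, 0.5]
opening: 1.0
grip_force: 0.0
```

```bash
python3 - <<'E'
from h import *
ctrl.grab_frame("top");s=ctrl.state(); print(s["tool_pos"],s["q"],s["dq"]); print(tgt(488,64,34,-.151))
E
```

```text
[488.64361713  46.35082356  56.74452875] [-1.12450177e-01  1.45962994e-01  2.14858386e+00 -5.64359627e-05
  8.44514519e-01  1.61134583e+00] [ 0.00853824 -0.01320621 -0.00641691  0.00131975 -0.00414928  0.00067313]
(array([-0.34, -1.73,  2.27]), array([-0.   , -0.003, -0.002]))
```

Request:
{"name": "step_arm", "arguments": {
  "moves": [-0.3, -1.7, 0, 0, 0, 0, -0.3, -1.7, 0, 0, 0, 0, -0.3, -1.7, 2.0, 0, 0, 0, -0.3, -1.7, 3.2, 0, 0, 0, -0.3, -1.7, 3.2, 0, 0, 0, -0.3, -1.7, 3.2, 0, 0, 0]
}}

```text
clock: 3.95
tool_pos: [487.0, 64.4, 23.5]
tool_rot: [3.142, 0.0, -0.151]
ft_force: [0.7, -0.4, -0.3]
opening: 1.0
grip_force: 0.0
```

Request:
{"name": "step_arm", "arguments": {
  "moves": [1.2, 0, 0, 0, 0, 0, 2.2, 0, 0, 0, 0, 0, 3.0, 0, 0, 0, 0, 0, 3.8, 0, 0, 0, 0, 0, 4.6, 0, 0, 0, 0, 0, 5.4, 0, 0, 0, 0, 0, 6.0, 0, 0, 0, 0, 0, 6.5, 0, 0, 0, 0, 0]
}}

```text
clock: 4.75
tool_pos: [551.5, 54.8, 23.2]
tool_rot: [3.142, 0.0, -0.151]
ft_force: [-1.5, 0.5, 0.7]
opening: 0.997
grip_force: 0.8
```

Request:
{"name": "step_arm", "arguments": {
  "moves": [0.1, 0, 0, 0, 0, 0, 0.2, 0, 0, 0, 0, 0, 0.3, 0, 0, 0, 0, 0]
}}

```text
clock: 5.05
tool_pos: [553.8, 54.5, 23.2]
tool_rot: [3.142, 0.001, -0.151]
ft_force: [-1.5, -0.6, 0.4]
opening: 0.997
grip_force: 0.7
```

```bash
python3 - <<'E'
from h import *
cv2.imwrite("pics/top1.png",cv2.resize(ctrl.grab_frame("top")[130:290,150:470],None,fx=2.4,fy=2.4,interpolation=cv2.INTER_CUBIC));s=ctrl.state(); print(s["tool_pos"],s["ft_force"])
E
```

```text
[554.0320612   54.47946363  23.28521115] [-0.64526791 -0.85626791 -0.36274869]
```

View pics/top1.png

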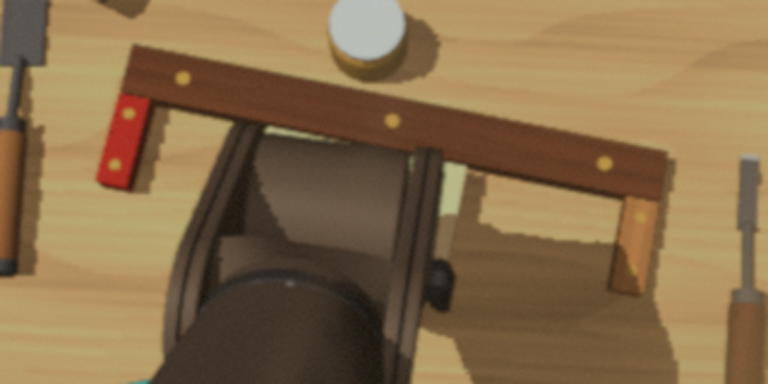

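Panel now lies parallel and close to the fence (slit near (340,140) in the crop). Push in small steps until the force rises.

Request:
{"name": "step_arm", "arguments": {
  "moves": [0.2, 0, 0, 0, 0, 0, 0.3, 0, 0, 0, 0, 0, 0.3, 0, 0, 0, 0, 0]
}}

```text
clock: 5.4
tool_pos: [557.2, 54.0, 23.3]
tool_rot: [-3.142, -0.0, -0.151]
ft_force: [-0.9, -0.4, -1.1]
opening: 1.0
grip_force: 0.3
```

Request:
{"name": "step_arm", "arguments": {
  "moves": [0.1, 0, 0, 0, 0, 0, 0.2, 0, 0, 0, 0, 0, 0.2, 0, 0, 0, 0, 0]
}}

```text
clock: 5.7
tool_pos: [558.7, 53.8, 23.3]
tool_rot: [-3.142, 0.001, -0.151]
ft_force: [-2.3, 1.0, 1.3]
opening: 1.004
grip_force: 1.4
```

Request:
{"name": "step_arm", "arguments": {
  "moves": [0.1, 0, 0, 0, 0, 0, 0.2, 0, 0, 0, 0, 0, 0.2, 0, 0, 0, 0, 0]
}}

```text
clock: 6.0
tool_pos: [558.8, 53.8, 22.8]
tool_rot: [3.141, 0.007, -0.152]
ft_force: [-8.1, 0.9, 4.6]
opening: 0.997
grip_force: 3.9
```

Request:
{"name": "step_arm", "arguments": {
  "moves": [0.2, 0, 0, 0, 0, 0, 0.2, 0, 0, 0, 0, 0, 0.2, 0, 0, 0, 0, 0]
}}

```text
clock: 6.3
tool_pos: [558.7, 53.7, 22.2]
tool_rot: [3.141, 0.012, -0.152]
ft_force: [-11.1, 0.3, 6.2]
opening: 0.999
grip_force: 6.0
```

Request:
{"name": "step_arm", "arguments": {
  "moves": [-1, 0, 0, 0, 0, 0, -2.5, 0, -1, 0, 0, 0, -2.5, 0, -5, 0, 0, 0, -2.5, 0, -9, 0, 0, 0, -2.5, 0, -10, 0, 0, 0, -2.5, 0, -10, 0, 0, 0]
}}

```text
clock: 6.9
tool_pos: [540.5, 56.7, 126.2]
tool_rot: [-3.141, -0.008, -0.151]
ft_force: [0.2, 0.1, -0.7]
opening: 1.001
grip_force: 0.0
```

```bash
python3 - <<'E'
from h import *
ctrl.grab_frame("top")
print(tgt(596,-51,122,1.42)); print(ctrl.state()["tool_pos"],ctrl.state()["q"])
E
```

```text
(array([7.26, 9.8 , 0.22]), array([ 0.002, -0.002, -1.571]))
[538.93244693  56.79008546 123.96081161] [-8.22723022e-02  1.40164484e-01  2.00363613e+00 -6.71156036e-05
  9.94873956e-01  1.63966528e+00]
```

Request:
{"name": "step_arm", "arguments": {
  "moves": [7.5, 9.8, 0, 0, 0, -1.571, 7.5, 9.8, 0, 0, 0, -1.571, 7.5, 9.8, 0, 0, 0, -1.571, 7.5, 9.8, 0, 0, 0, -1.571, 7.5, 9.8, 0, 0, 0, -1.571, 7.5, 9.8, 0, 0, 0, -1.571, 7.5, 9.8, 0, 0, 0, -1.571, 7.5, 9.8, 0, 0, 0, -1.571],
  "grip": 0.55
}}

```text
clock: 7.75
tool_pos: [596.2, -51.1, 120.1]
tool_rot: [-3.137, 0.001, 1.051]
ft_force: [0.1, 0.2, -0.2]
opening: 0.447
grip_force: 0.0
```

Request:
{"name": "step_arm", "arguments": {
  "moves": [0, 0, 0, 0, 0, -0.15, 0, 0, 0, 0, 0, -0.3, 0, 0, 0, 0, 0, -0.371, 0, 0, 0, 0, 0, -0.371, 0, 0, 0, 0, 0, -0.371]
}}

```text
clock: 8.25
tool_pos: [596.7, -51.1, 121.3]
tool_rot: [-3.139, -0.0, 1.415]
ft_force: [0.6, -0.2, 0.6]
opening: 0.451
grip_force: 0.0
```

```bash
python3 - <<'E'
from h import *
f=ctrl.grab_frame("top");s=ctrl.state(); cv2.imwrite("pics/top2.png",cv2.resize(f[130:290,150:470],None,fx=2.4,fy=2.4,interpolation=cv2.INTER_CUBIC)); print(s["tool_pos"],s["tool_rot"],s["opening"])
print(tgt(596,-51,28,1.42))
E
```

```text
[596.93596563 -51.1673898  121.75638963] [-3.13922998e+00 -2.19316821e-04  1.41505332e+00] 0.4539177473309467
(array([-0.  , -0.07,  9.38]), array([-0.002, -0.   , -0.005]))
```

View pics/top2.png

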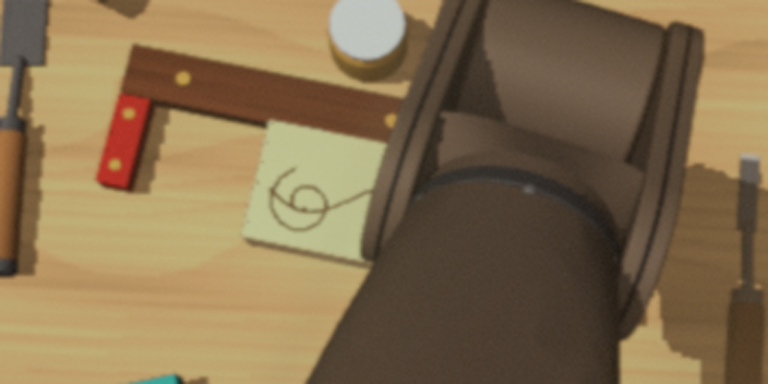

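Request:
{"name": "step_arm", "arguments": {
  "moves": [0, 0, 4, 0, 0, 0, 0, 0, 7, 0, 0, 0, 0, 0, 9.2, 0, 0, 0, 0, 0, 9.2, 0, 0, 0, 1, 0, 9.2, 0, 0, 0, 2, 0, 9.2, 0, 0, 0, 2.5, 0, 9.2, 0, 0, 0, 2.8, 0, 9.2, 0, 0, 0]
}}

```text
clock: 9.1
tool_pos: [603.2, -23.1, 33.0]
tool_rot: [3.138, 0.001, 1.418]
ft_force: [0.6, -1.1, 1.4]
opening: 0.45
grip_force: 0.8
```

Request:
{"name": "step_arm", "arguments": {
  "moves": [0.8, 0, 0, 0, 0, 0, 1.6, 0, 0, 0, 0, 0, 2.4, 0, 0, 0, 0, 0, 3.2, 0, 0, 0, 0, 0, 4, 0, 0, 0, 0, 0, 4.8, 0, 0, 0, 0, 0, 5.5, 0, 0, 0, 0, 0, 6, 0, 0, 0, 0, 0]
}}

```text
clock: 9.9
tool_pos: [611.2, 36.4, 31.2]
tool_rot: [-3.141, 0.0, 1.417]
ft_force: [0.2, -0.8, 1.2]
opening: 0.447
grip_force: 0.8
```

Request:
{"name": "step_arm", "arguments": {
  "moves": [0.5, 0, 0, 0, 0, 0, 0.9, 0, 0, 0, 0, 0, 1.3, 0, 0, 0, 0, 0, 1.6, 0, 0, 0, 0, 0, 1.8, 0, 0, 0, 0, 0]
}}

```text
clock: 10.4
tool_pos: [613.9, 53.7, 31.2]
tool_rot: [-3.141, 0.0, 1.417]
ft_force: [-0.9, -1.2, -0.2]
opening: 0.451
grip_force: 0.7
```

Request:
{"name": "step_arm", "arguments": {
  "moves": [0.2, 0, 0, 0, 0, 0, 0.3, 0, 0, 0, 0, 0, 0.3, 0, 0, 0, 0, 0]
}}

```text
clock: 10.7
tool_pos: [614.4, 56.6, 31.3]
tool_rot: [-3.141, -0.0, 1.416]
ft_force: [-0.8, -0.4, 0.5]
opening: 0.449
grip_force: 0.1
```

Request:
{"name": "step_arm", "arguments": {
  "moves": [0.1, 0, 0, 0, 0, 0, 0.2, 0, 0, 0, 0, 0, 0.2, 0, 0, 0, 0, 0]
}}

```text
clock: 11.0
tool_pos: [614.7, 58.5, 31.3]
tool_rot: [-3.141, -0.0, 1.416]
ft_force: [-0.8, -1.0, -0.0]
opening: 0.45
grip_force: 0.3
```

Request:
{"name": "step_arm", "arguments": {
  "moves": [0.1, 0, 0, 0, 0, 0, 0.2, 0, 0, 0, 0, 0, 0.2, 0, 0, 0, 0, 0]
}}

```text
clock: 11.3
tool_pos: [615.0, 59.4, 31.3]
tool_rot: [-3.142, 0.002, 1.417]
ft_force: [-0.2, -4.6, -0.2]
opening: 0.453
grip_force: 2.4
```

Contact with the stop begins; press a little, then back off and look.

Request:
{"name": "step_arm", "arguments": {
  "moves": [0.1, 0, 0, 0, 0, 0, 0.2, 0, 0, 0, 0, 0, 0.2, 0, 0, 0, 0, 0]
}}

```text
clock: 11.6
tool_pos: [615.1, 59.5, 31.3]
tool_rot: [-3.141, 0.005, 1.418]
ft_force: [-2.1, -11.2, 0.7]
opening: 0.45
grip_force: 5.6
```

Request:
{"name": "step_arm", "arguments": {
  "moves": [-1, 0, 0, 0, 0, 0, -3, 0, 0, 0, 0, 0, -3, 0, -4, 0, 0, 0, -4, 0, -9, 0, 0, 0, -8, 0, -14, 0, 0, 0, -12, 0, -16, 0, 0, 0, -16, 0, -16, 0, 0, 0, -20, 0, -16, 0, 0, 0]
}}

```text
clock: 12.4
tool_pos: [585.5, -137.0, 194.4]
tool_rot: [3.136, 0.0, 1.417]
ft_force: [-0.4, 0.9, -0.1]
opening: 0.45
grip_force: 0.0
```

```bash
python3 - <<'E'
from h import *
f=ctrl.grab_frame("top");f=ctrl.grab_frame("top");s=ctrl.state(); cv2.imwrite("pics/top3.png",cv2.resize(f[140:260,180:340],None,fx=5,fy=5,interpolation=cv2.INTER_CUBIC)); print(s["tool_pos"],s["tool_rot"])
E
```

```text
[ 584.39233986 -139.31807622  192.36976971] [3.13906721e+00 4.15636415e-04 1.41109994e+00]
```

View pics/top3.png

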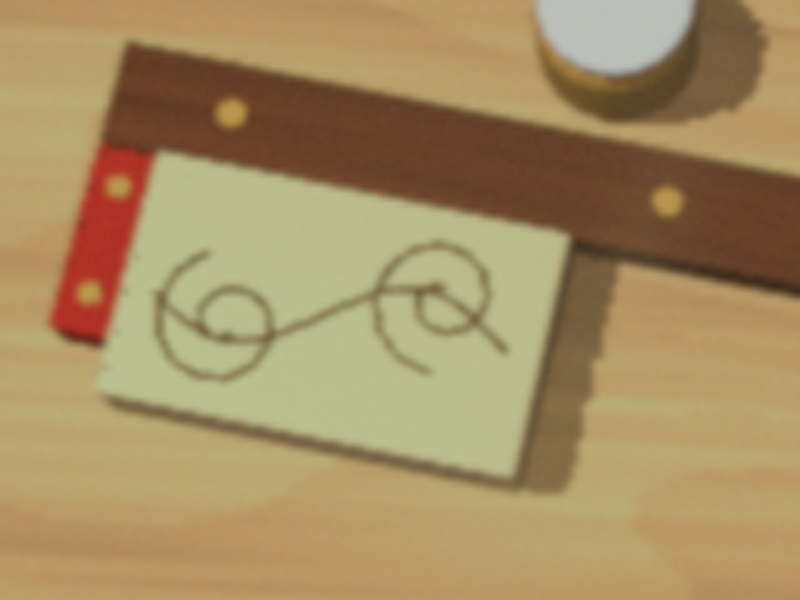

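The panel sits against the fence along (160,152)-(572,235) and against the red stop. A quick numeric check of the corners against the fence follows.

```bash
python3 - <<'E'
from h import *
c=ctrl.get_calibration("top"); f=ctrl.grab_frame("top"); h=cv2.cvtColor(f,cv2.COLOR_BGR2HSV)
m=cv2.inRange(h,(26,40,90),(40,110,255)); m=cv2.morphologyEx(m,cv2.MORPH_CLOSE,np.ones((9,9)));m[:,320:]=0;m[245:]=0;m[:150]=0
r=rect(m,32,c); print(r)
a=np.radians(8.65); v=np.array([np.sin(a),np.cos(a)]); n=np.array([v[1],-v[0]]); d=np.array(r[:2])-[677.3,29.5]; print(d@n,d@v, ctrl.state()["ft_force"])
E
```

```text
[628.1, 145.0, 88.0, 148.3, -8.7]
-66.0113601776622 106.78665800321193 [-0.43662014 -0.24748158 -0.6574214 ]
```

```bash
python3 -c "
from workcell import ctrl
print(ctrl.hand_in())"
```

```text
the job is handed in; nothing more can be done
None
```

I handed the job in with the panel flush against the fence and its end against the red stop. The hand was clear, the chisels and tin were not approached, and the last camera check put the panel about 1 mm (fence) and 2 mm (stop) from nominal. The hand-in returned no verdict.

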